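# File the last drive in the rack, then free the sagging bolt and hold the cage gate ajar

## Robot

A 7-joint arm with a two-finger parallel gripper is mounted at the origin on a cart in front of the work surface, level with it; the furniture and walls round the work are solid. World frame = base frame: x ahead of the robot, y to its left, z up, the work surface at z = 0. Lengths are in mm, angles in rad, forces in N, time in s.
With the tool pointing down it reaches from about 425 to 1025 mm from the base axis. Payload 3.6 kg.
Tool frame: the origin (TCP) lies on the centre line of the jaws, within the pads' length; the fingertips stand 25 mm ahead of it and the grasp point (between the pads) lies 6 mm ahead of it (r.nose_length is the distance from the TCP to the fingertips, in mm); z points along the fingers, y is the line along which they close (so a half turn about z gives the same grasp; the last joint's range is limited). The gripper opens to 85 mm and grips with 20 to 120 N. Pads are 22 mm wide; open, the fingers measure 114 mm over their backs; the gripper's body (76 mm by 85 mm) begins 54 mm behind the grasp point. The pads swing forward as they close: fully open they stand 13 mm farther back than shut.
Start: joints at [1.234, 0.591, 0.048, 1.609, -0.033, 0.943, -0.034], TCP at [175.011, -703.563, 256.302] pointing down, gripper open.
Joint ranges: [-2.69, 2.69], [-0.47, 2.24], [-1.27, 1.36], [0.19, 2.51], [-1.53, 4.68], [0.08, 2.07], [-3.09, 3.09]. Speed limits (rad/s): [2.57, 2.57, 3.14, 3.14, 3.14, 3.14, 3.14].

## Interface

Orientations are given as [roll, pitch, yaw] about the fixed x, y, z axes, in that order (R = Rz(yaw) Ry(pitch) Rx(roll)).
In Python, from bench import r gives the robot as it stands.
- The arm moves only by the shell command python3 -m creep 'ROWS' [OPENING] [FORCE]. ROWS is text: rows parted by semicolons, each of 4 numbers parted by spaces: the shift along the tool's x, y, z in units of 40 mm (1.0 is 40 mm), then the turn about the tool's z in degrees. In form: tx ty tz turn; .... A call has 1 to 20 rows; each row is the pose to reach, as a shift and turn from the pose commanded when the call began, along the tool's axes at that moment; what a row does not reach only later rows make up. A row lasts 1/12 s, in which the tool goes at most 41.7 mm and 7.16 degrees, less where a joint would pass 70% of its speed; a pose out of reach is approached as far as the arm can. A call with a gripper value outside its range is refused whole. OPENING is the finger opening in mm, from 0 to 85.4, set as the call begins (- or left out, the last holds). The fingers move at their own pace and stop on an object; FORCE is the grip in N (left out, the last holds). Time passes only in rows, so rows that repeat a pose let the fingers close. It gives the time, the measured TCP pose, the force, the opening and the grip force at its end, in the units of the state.
- r.sense(): the state, without advancing time (a new reading comes with each control period).
- r.read_camera(name): name is "scene" or "top" or "wrist"; returns (picture, depth): 420x560x3 uint8, red, green, blue; 420x560 float32, mm along the optical axis (not along the pixel's ray), 0 where there is no reading.
- r.camera_model(name): a dict with "intrinsics" (3x3 intrinsics, pixels), "R" (3x3) and "t" (3): a world point X has camera coordinates R X + t; the wrist camera has in their place "tool_from_camera" (4x4, takes a point from camera to tool coordinates, whose origin is the TCP and whose axes are the flange's). Camera axes: x right, y down, z forward; pixel columns grow to the right and rows downward; lengths in mm; the calibration is good to about 2 mm. A picture is of the moment at which its call begins: read the wrist's pose just before it. camera_model takes no time and is no camera call.
- r.hand_in(): hands the job in; it is judged then, once.
The state is a dict: "clock": time; "q": joint angles; "joint_vel": joint speeds; "joint_torque": joint torques, N m; "eef_pos": TCP position; "orientation": TCP orientation; "wrist_force": force on the tool from outside, world axes, zero at the start; "ft_torque": the same for the moment, N m; "finger_gap": finger opening in mm; "grip_force": force on a finger pad.
Only numpy, scipy, OpenCV 4.12 (cv2) and the standard library are available. Lean on these libraries where they do the work, as an engineer would, in place of code of your own. Each camera call takes 0.05 s, during which the arm holds its last target. There are 200 camera calls.

## Task

Take the loose 2.5-inch drive out of the reclined dock and stand it on edge, fully down, in the one empty slot of the blue rack, and let it go there: that completes the batch. Then unbolt the drive cage: the bolt sags and hangs on the bent-up lip of its keeper, so lift it by its knob while you draw it right out of the keeper, without forcing it against the lip; swing the gate out and hold it ajar, about 7 cm at its free edge, for a colleague to load the batch; the gate springs shut by itself, so finish still holding it, and leave the other things on the bench where they lie.

Things in the scene. Friction and masses are not known exactly. Their poses are not given: they have to be found in the camera images.
- drive: the loose 2.5-inch disk drive, 70 wide x 100 long, 8 mm thick to grip, 0.1 kg. It starts in the dock on a short edge, leaning back 0.35 rad. Origin: centre of its flat underside; x across its 70 mm width, y along its 100 mm length (y points up in the dock), z out of its labelled face (faces the robot's side in the dock)
- drive_mid (a point): the middle of the loose drive (4 mm above its underside along its z), axes as the drive's
- dock: black reclined single-drive dock, fixed, base 100 x 100 mm. Its pocket is 12 mm wide and leans 0.35 rad from vertical toward the dock's +x (away from the robot at yaw 0): the drive is drawn out along its own length. The pocket grips the lowest 34 mm of the drive; the upper 66 mm stand free. Origin: centre of the underside, z up
- rack: blue slotted rack, fixed, 92 (x) x 180 (y) x 46 mm high, with four slots side by side along its y, 42 mm apart; three of them hold standing drives (fixed, tops at 110 mm). A slot runs along the rack's x, 80 mm long and open at both ends, 12 mm wide, 36 mm deep, with mouth edges rounded at 4 mm radius; slot floor 10 mm above the bench. Origin: centre of the underside, z up
- free_slot (a point): centre of the floor of the one empty slot of the rack, 10 mm above the bench; x along the slot, y across it (the direction of a standing drive's thickness), z up. Which of the four slots it is varies
- cage: fixed grey barred drive cage, 130 (x) x 220 (y) x 165 mm high; its front with the gate looks along its -x, toward the robot. Origin: centre of the underside; z up
- gate (a joint): the cage's barred front gate, 174 mm wide: 0 rad shut, grows as its free edge swings out toward the robot (range 0 to 1.2). Upright hinge at its left (+y) edge. A spring of 0.12 N m shut, 0.26 N m at 0.4 rad, pulls it shut whenever it is let go
- gate_hinge (a point): point on the gate's upright hinge axis, at the height of the bolt; fixed to the gate and turning with it (x out of the back of the gate, -y from the hinge along the gate toward its free edge)
- gate_edge (a point): free upright edge of the gate at its top rail
- bolt (a joint): slide of the flat brass bolt along the gate, m: 0 shot into the keeper, at most 0.040 drawn back toward the hinge (the gate's +y); about 1 N of friction, stays where it is left. A notch worn in its underside hangs over the keeper's bent-up lip: unlifted, its 15 mm long nose catches after 4 mm. Lifted it slides over the lip, and is out of the keeper from 0.024
- keeper: steel staple on the right front post of the cage that holds the bolt's nose; at its entry side a 3 mm thick lip is bent upright, 82 mm to the right (-y) of the cage's middle, top 112 mm above the bench. Fixed to the cage, same origin and axes
- bolt_tilt (a joint): lift of the sagging bolt about its rear guide, which lies 82 mm from the knob and 77 mm from the hinge axis: 0 rad sagging, 0.17 as high as it goes; it falls back by its own weight (about 1 N at the knob). The nose clears the lip from about 0.065 rad: knob raised 6 mm, at most 13 mm
- bolt_knob (a point): centre of the bolt's black ball knob, 18 mm in diameter on a 7 mm stem, 45 mm in front of the gate, about 130 mm above the bench, free all round and above. Moves with bolt and gate: from the hinge axis it lies 159 mm along the gate with the bolt shot, 119 mm drawn, and 50 mm out in front. Its y runs along the bolt
- drive_open: an opened 3.5-inch hard drive with a bare silver platter, 108 x 147 x 26 mm, lying flat; origin at the centre of its underside. A bystander
- clamp_disc: a silver disc with a hole and small screws, 47 mm across, 10 mm thick; origin at the centre of its underside. A bystander
- driver_blue: a long thin screwdriver with a blue and yellow handle, 209 mm, 13 mm thick; origin at the centre of its underside. A bystander
There are look-alikes about, which are no part of the job. Leave any purple look-alike of the drive alone.

How it is judged:
By the outcome, as a careful person would: the job done as asked, in the order asked, and still so for the second after the job is handed in, while the arm keeps its last pose, push and grip.
It also fails if it takes over 59 s, if anything falls off the work surface, if the arm or the gripper's body presses on something with over 40 N, if the wrist force passes 120 N, or if a joint passes its speed limit or range.

## Working session

There is one attempt and no reset: what is moved stays moved. The work goes in short steps, Python scripts to look and compute and a shell command to move; the robot and the scene stay as the last step left them, time stands still between calls to the robot, and variables do not carry over. Pictures are saved under pics/ and viewed, at most 11 in all, crops included, and the job is handed in when it is done.

```bash
ls; mkdir -p pics; cat > h.py <<'E'
import numpy as np, cv2
from bench import r
def cam(n):
    p,d=r.read_camera(n); np.savez(f'pics/{n}.npz',p=p,d=d); return p,d
def pts(n,d,T=None):
    m=r.camera_model(n); K=np.array(m['intrinsics']); v,u=np.indices(d.shape)
    c=np.stack([(u-K[0,2])/K[0,0]*d,(v-K[1,2])/K[1,1]*d,d],-1)
    if T is None: return (c-np.array(m['t']))@np.array(m['R'])
    A=T@np.array(m['tool_from_camera']); return c@A[:3,:3].T+A[:3,3]
E
python3 - <<'E'
from h import *
s=r.sense(); print(s)
for n in('scene','top'):
    p,d=cam(n); cv2.imwrite(f'pics/{n}.png',cv2.resize(p[:,:,::-1],(800,600)))
    m=r.camera_model(n); print(n,m, (d==0).mean())
E
```

```text
pics
{'clock': 0.0, 'q': array([ 1.23346741,  0.59211283,  0.0483037 ,  1.60984609, -0.03333064,
        0.94267933, -0.03371308]), 'joint_vel': array([-0.0011216 ,  0.00017711,  0.00021907,  0.0004144 , -0.00036437,
       -0.00067064, -0.0013323 ]), 'joint_torque': array([ 6.96835523e-04, -5.48684299e+01,  1.54626064e+00, -1.98123997e+01,
        9.27158020e-03,  8.66196788e-03,  7.00461086e-06]), 'eef_pos': array([ 174.85564927, -702.7978952 ,  255.13659934]), 'orientation': array([-3.13935476e+00,  1.03984561e-04,  2.43874621e-01]), 'wrist_force': array([-0.27032033, -0.6657458 ,  0.2804171 ]), 'ft_torque': array([ 0.01891877, -0.01505371, -0.03255948]), 'grip_force': 0.0, 'finger_gap': 85.46372165587677}
scene {'intrinsics': array([[525.27894483,   0.        , 275.08561027],
       [  0.        , 525.27894483, 208.30126419],
       [  0.        ,   0.        ,   1.        ]]), 'R': array([[ 0.63139889, -0.77537492, -0.01136558],
       [-0.41180338, -0.32284618, -0.85216684],
       [ 0.65707946,  0.54273758, -0.52314673]]), 't': array([-385.24123093,  279.41170607, 1363.49589659])} 0.0066836734693877554
top {'intrinsics': array([[387.46284377,   0.        , 273.54676164],
       [  0.        , 387.46284377, 204.61477588],
       [  0.        ,   0.        ,   1.        ]]), 'R': array([[-0.01064291, -0.99982281, -0.01552666],
       [-0.98071269,  0.01346757, -0.19499038],
       [ 0.19516494,  0.01315193, -0.98068225]]), 't': array([ -48.38518976,  555.44794614, 1087.07337788])} 0.003932823129251701
```

View pics/scene.png

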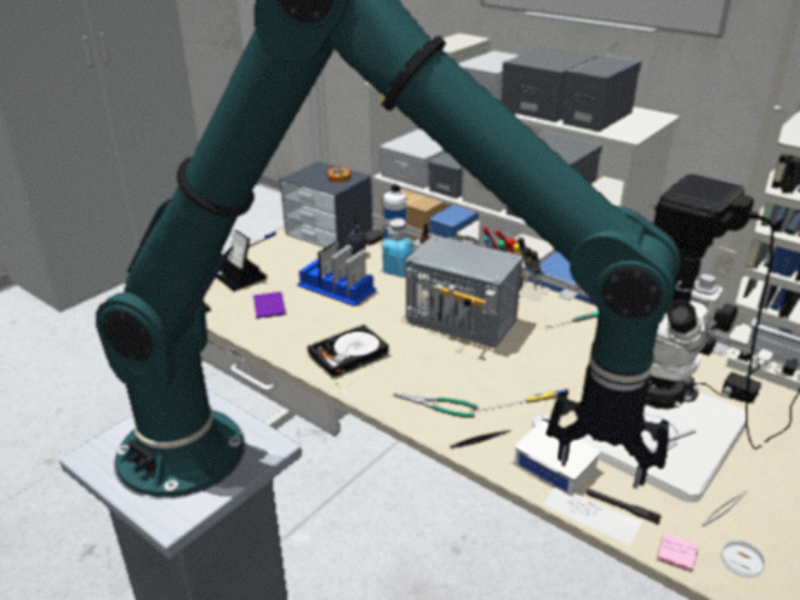

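View pics/top.png

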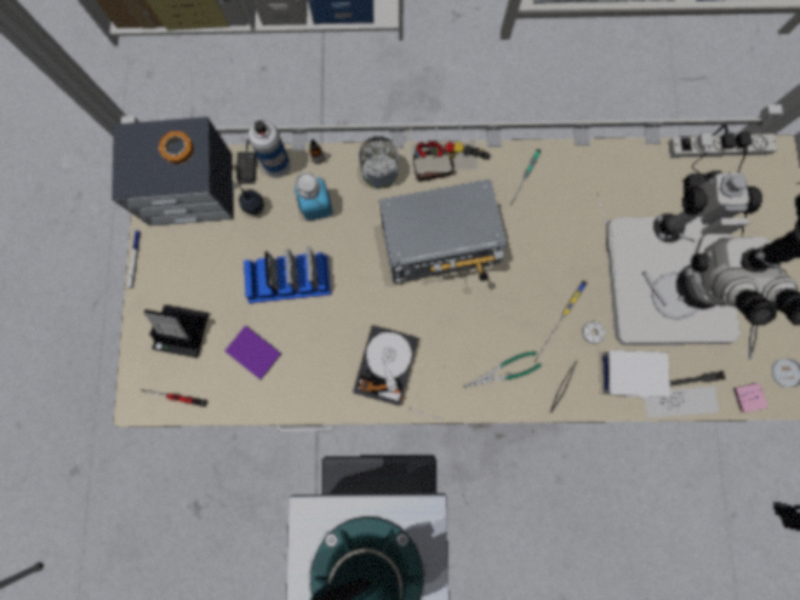

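Top view (800x600): candidates for the drive are the grey one leaning in the black dock (170,325), the purple one lying flat (253,352), the three standing in the rack (270/292/313, 268) and the opened 3.5" drive (388,365). By the description it is the one in the dock. The cage is at (445,235), its knob near (487,280), and the rack's free slot looks like the leftmost (255,278). I'll check this in one close crop.

```bash
python3 - <<'E'
from h import *
t=np.load('pics/top.npz');s=np.load('pics/scene.npz')
a=t['p'][165:260,75:240]; b=s['p'][150:225,145:270]
f=lambda x:cv2.resize(x[:,:,::-1],(400,300),interpolation=cv2.INTER_CUBIC)
c=t['p'][120:215,250:375]
d=s['p'][160:250,270:380]
cv2.imwrite('pics/crop1.png',np.vstack([np.hstack([f(a),f(b)]),np.hstack([f(c),f(d)])]))
for n,z in(('top',t),('scene',s)):
    P=pts(n,z['d'].astype(float)); hsv=cv2.cvtColor(z['p'],cv2.COLOR_RGB2HSV)
    H,S,V=hsv[...,0].astype(int),hsv[...,1],hsv[...,2]
    on=(P[...,0]>300)&(P[...,0]<900)&(P[...,1]>-400)&(P[...,1]<600)&(z['d']>0)
    bench=on&(abs(P[...,2])<12)&(H>12)&(H<30)&(V>150); print(n,'bench z',np.median(P[bench][:,2]),P[bench][:,2].std())
    blue=on&(H>105)&(H<125)&(S>150)&(P[...,2]>5)&(P[...,2]<70)
    k,l,st,ce=cv2.connectedComponentsWithStats(blue.astype(np.uint8))
    for i in range(1,k):
        if st[i,4]>60:
            q=P[l==i]; print('blue',st[i],q.min(0).round(),q.max(0).round())
            if st[i,4]>600:
                g=q[q[:,2]>38]; print(' toprect',cv2.minAreaRect(g[:,:2].astype(np.float32)))
    dk=on&(P[...,1]>300)&(P[...,1]<560)&(P[...,0]>380)&(P[...,0]<620)&(P[...,2]>8)
    k,l,st,ce=cv2.connectedComponentsWithStats(dk.astype(np.uint8))
    for i in range(1,k):
        if st[i,4]>60: q=P[l==i]; print('dock?',st[i],q.min(0).round(),q.max(0).round(),q.mean(0).round())
E
```

```text
top bench z -0.12775369991358454 2.2871359434543397
blue [ 172  178   59   33 1065] [550.  79.   5.] [644. 251.  67.]
 toprect ((597.3226928710938, 167.216064453125), (76.34117889404297, 165.8312530517578), 5.42544412612915)
dock? [ 100  213   46   38 1193] [430. 338.   8.] [544. 452. 122.] [485. 387.  46.]
scene bench z 0.37736071340353566 2.3279833072501512
blue [209 182  53  31 706] [543.  74.   5.] [642. 252.  70.]
 toprect ((587.4161987304688, 166.06407165527344), (74.88027954101562, 169.1729278564453), 8.732375144958496)
dock? [152 161  35  42 715] [425. 337.   8.] [620. 504. 123.] [478. 381.  50.]
```

View pics/crop1.png

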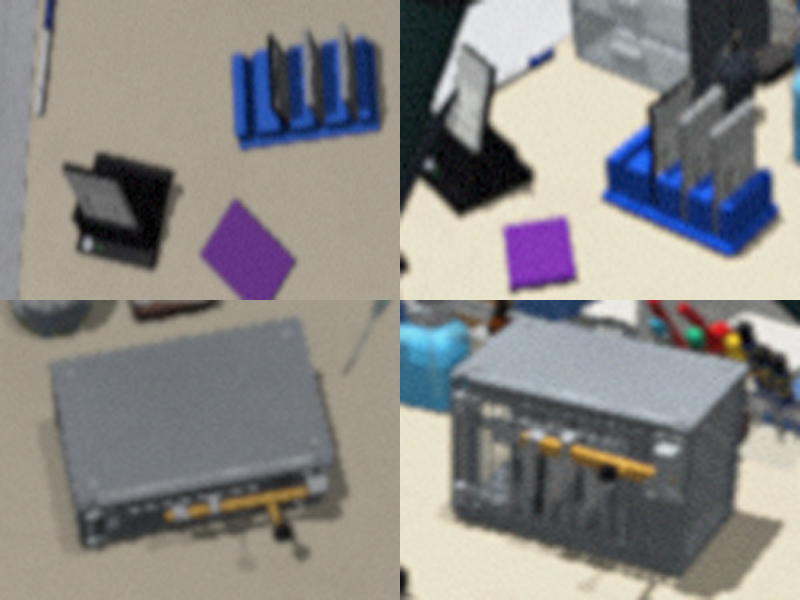

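The crop confirms it: grey drive leaning in the black dock, purple look-alike flat beside it, leftmost rack slot empty, knob at about (283,528) in the crop. Next I'll measure with the point cloud.

```bash
python3 - <<'E'
from h import *
print(np.array(r.camera_model('wrist')['tool_from_camera']).round(3).tolist(), np.array(r.camera_model('wrist')['intrinsics'])[0])
for n in('top','scene'):
    z=np.load(f'pics/{n}.npz'); P=pts(n,z['d'].astype(float)); hsv=cv2.cvtColor(z['p'],cv2.COLOR_RGB2HSV)
    S,V=hsv[...,1],hsv[...,2]; X,Y,Z=P[...,0],P[...,1],P[...,2]
    m=(X>420)&(X<560)&(Y>330)&(Y<460)&(Z>45)&(Z<140)
    q=P[m]; print(n,'drive pts',len(q))
    for _ in range(4):
        c=q.mean(0); w=np.linalg.svd(q-c)[2][2]; w*=-np.sign(w[0]); e=(q-c)@w; q=q[abs(e)<2.5*e.std()+.5]
    up=np.array([0,0,1])-w[2]*w; up/=np.linalg.norm(up); si=np.cross(up,w)
    a=(q-c)@si; b=(q-c)@up
    print(' normal',w.round(3),'lean',np.arcsin(w[2]),'yaw',np.arctan2(-w[1],-w[0]),'c',c.round(1),'rms',e.std(),'side',np.percentile(a,[1,99]),'up',np.percentile(b,[1,99]),'zmax',q[:,2].max())
    print(' top-center',(c+si*np.percentile(a,[1,99]).mean()+up*np.percentile(b,99)).round(1))
    # cage top
    m=(X>560)&(X<900)&(Y>-250)&(Y<60)&(abs(Z-165)<6)&(S<60)
    g=P[m][:,:2].astype(np.float32); print(' cage top',len(g),cv2.minAreaRect(g),np.median(Z[m]))
    # brass bolt / knob
    H=hsv[...,0]; m=(H>10)&(H<25)&(S>130)&(X>500)&(X<720)&(Y>-250)&(Y<60)&(Z>90)&(Z<150)
    g=P[m]; print(' brass',len(g),g.min(0).round(),g.max(0).round())
    if len(g)>5: print(cv2.fitLine(g[:,:2].astype(np.float32),cv2.DIST_L2,0,.01,.01).ravel())
    m=(V<60)&(X>480)&(X<700)&(Y>-250)&(Y<60)&(Z>115)&(Z<150)
    k,l,st,ce=cv2.connectedComponentsWithStats(m.astype(np.uint8))
    for i in range(1,k):
        if st[i,4]>5: print(' knob?',st[i],np.median(P[l==i],0).round(1))
    # rack drives tops
    m=(X>540)&(X<660)&(Y>60)&(Y<270)&(Z>98)&(Z<118)
    k,l,st,ce=cv2.connectedComponentsWithStats(m.astype(np.uint8))
    for i in range(1,k):
        if st[i,4]>5: print(' racktop',st[i],P[l==i].mean(0).round(1),P[l==i].min(0).round(1),P[l==i].max(0).round(1))
E
```

```text
[[-0.001, -0.955, -0.298, 75.964], [1.0, -0.0, -0.001, -0.404], [0.001, -0.298, 0.955, -117.24], [0.0, 0.0, 0.0, 1.0]] [307.8545786    0.         276.22747291]
top drive pts 496
 normal [-0.883  0.161  0.44 ] lean 0.45570014838616685 yaw -0.1801255348497058 c [487.6 393.2  81.4] rms 3.3657893617056165 side [-43.87043875  39.73256265] up [-40.62993454  43.9840445 ] zmax 122.16781361023536
 top-center [507.1 391.8 120.9]
 cage top 3646 ((705.0633544921875, -147.04541015625), (209.94741821289062, 216.30722045898438), 9.754600524902344) 164.92371349616903
 brass 107 [ 580. -249.  100.] [ 615. -136.  128.]
[ 1.4423367e-01 -9.8954368e-01  5.9881049e+02 -2.0908398e+02]
 knob? [331 175  13   5  36] [ 615.4 -231.5  127.3]
 knob? [287 185   4   4   7] [590.7 -96.9 122.7]
 knob? [336 191   5   5  20] [ 568.3 -232.9  136.7]
 racktop [214 173   6  25  92] [603.9 105.7 108.6] [569.9  97.8  98.3] [639.5 113.3 114. ]
 racktop [200 174   5  25  95] [600.3 147.3 108. ] [566.4 141.3  98. ] [635.9 153.4 115.1]
 racktop [185 176   6  24  96] [596.7 189.1 108.7] [563.  180.7  98.5] [630.5 196.1 114.8]
scene drive pts 338
 normal [-0.892  0.161  0.423] lean 0.43622547497844155 yaw -0.17858220083210974 c [485.7 387.5  80.3] rms 4.519423747240907 side [-40.81815678  39.86289286] up [-41.62460564  44.14690325] zmax 122.91974225935671
 top-center [504.1 384.6 120.3]
 cage top 1483 ((702.80859375, -145.12689208984375), (215.7792205810547, 220.892333984375), 10.002008438110352) 165.08378294175083
 brass 111 [ 566. -249.  108.] [ 617. -151.  139.]
[ 7.2978131e-02 -9.9733353e-01  5.9575659e+02 -2.0588025e+02]
 knob? [325 210   5   5  21] [ 562.6 -236.1  132.4]
 racktop [223 169  14  12  74] [595.  187.1 105.9] [559.7 178.9  98. ] [634.6 203.6 113.6]
 racktop [232 172  15  11  70] [598.6 145.7 106.8] [563.2 133.7  98.7] [636.  155.6 114.5]
 racktop [242 175  15  13  74] [601.4 104.5 106.4] [568.6  94.7  98.3] [642.4 118.9 113.7]
```

```bash
cat >> h.py <<'E'
def go(x,y,z,yaw=None):
    "units and degrees of the row that takes the tool from here to a world pose"
    s=r.sense(); R=Rt(s); d=np.array([x,y,z])-s['eef_pos']; u=R.T@d/40
    t=0 if yaw is None else -np.degrees((yaw-s['orientation'][2]+np.pi)%(2*np.pi)-np.pi)
    print('row',u.round(3),'turn',round(t,1),'mm',np.linalg.norm(d).round(1))
def Rt(s):
    from scipy.spatial.transform import Rotation
    return Rotation.from_euler('xyz',s['orientation']).as_matrix()
def wrist(name):
    s=r.sense(); T=np.eye(4); T[:3,:3]=Rt(s); T[:3,3]=s['eef_pos']
    p,d=r.read_camera('wrist'); P=pts('wrist',d.astype(float),T)
    np.savez(f'pics/{name}.npz',p=p,d=d,P=P,T=T); cv2.imwrite(f'pics/{name}.png',p[:,:,::-1]); return p,d,P
E
python3 -c "
from h import *
go(400,-330,330,0);go(480,-225,330,0)"
```

```text
row [ 7.713 -7.691 -1.854] turn 14.0 mm 441.9
row [10.288 -9.755 -1.85 ] turn 14.0 mm 571.9
```

```bash
python3 -m creep '1 -1 -1 3; 3 -3 -1.8 7; 4.5 -4.5 -1.8 14; 6 -6 -1.8 14; 7.7 -7.7 -1.8 14; 7.7 -7.7 -1.8 14; 7.7 -7.7 -1.8 14; 7.7 -7.7 -1.8 14; 10.3 -9.75 -1.8 14; 10.3 -9.75 -1.8 14; 10.3 -9.75 -1.8 14; 10.3 -9.75 -1.8 14;10.3 -9.75 -1.8 14;10.3 -9.75 -1.8 14;10.3 -9.75 -1.8 14;10.3 -9.75 -1.8 14;10.3 -9.75 -1.8 14' 85
python3 - <<'E'
from h import *
wrist('w_cage'); go(470,165,330,0); print(r.sense()['eef_pos'],r.sense()['orientation'])
E
```

```text
clock: 1.52
eef_pos: [480.1, -225.9, 327.9]
orientation: [3.141, 0.001, -0.0]
wrist_force: [-0.9, -1.0, -0.6]
finger_gap: 85.4
grip_force: 0.0
row [-0.264 -9.793 -0.056] turn -0.1 mm 391.9
[ 479.6162492  -226.75623655  327.91594033] [ 3.14117872e+00  1.37285399e-03 -2.36748855e-03]
```

```bash
python3 -m creep '-.1 -1 0 0; -.25 -9.8 0 0; -.25 -9.8 0 0; -.25 -9.8 0 0; -.25 -9.8 0 0; -.25 -9.8 0 0; -.25 -9.8 0 0; -.25 -9.8 0 0; -.25 -9.8 0 0; -.25 -9.8 0 0; -.25 -9.8 0 0; -.25 -9.8 0 0;-.25 -9.8 0 0;-.25 -9.8 0 0'
python3 - <<'E'
from h import *
wrist('w_rack'); print(r.sense()['eef_pos'],r.sense()['joint_vel'].round(3)); go(420,390,330,-.18)
a=cv2.imread('pics/w_cage.png');b=cv2.imread('pics/w_rack.png')
cv2.imwrite('pics/wv.png',cv2.resize(np.hstack([a,b]),(800,300),interpolation=cv2.INTER_AREA))
E
```

```text
clock: 2.73
eef_pos: [471.2, 163.5, 328.0]
orientation: [3.14, 0.001, -0.005]
wrist_force: [0.0, 0.3, -0.5]
finger_gap: 85.2
grip_force: 0.0
[471.18497698 163.76405548 328.07739175] [-0.002 -0.001 -0.009 -0.001  0.001 -0.002 -0.001]
row [-1.308 -5.649 -0.054] turn 10.0 mm 232.0
```

View pics/wv.png

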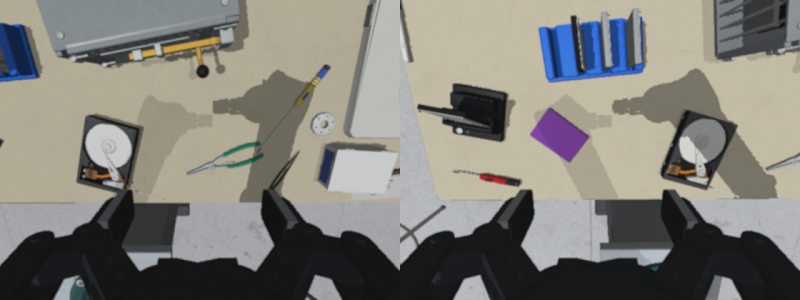

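Left (cage): knob at about (203,71), brass bolt above it. Right (rack): the empty slot is the leftmost, at about (560,50), and the dock with the drive is at (465,110). Now a look at the dock from nearer.

```bash
python3 -m creep '-.4 -1 0 3; -1.3 -5.65 1 10; -1.3 -5.65 1 10; -1.3 -5.65 1 10; -1.3 -5.65 1 10; -1.3 -5.65 1 10; -1.3 -5.65 1 10; -1.3 -5.65 1 10;-1.3 -5.65 1 10;-1.3 -5.65 1 10'
python3 - <<'E'
from h import *
wrist('w_dock'); print(r.sense()['eef_pos'],r.sense()['joint_vel'].round(3))
z=np.load('pics/w_dock.npz');P=z['P'];hsv=cv2.cvtColor(z['p'],cv2.COLOR_RGB2HSV);S,V=hsv[...,1],hsv[...,2];X,Y,Z=P[...,0],P[...,1],P[...,2]
m=(X>420)&(X<560)&(Y>330)&(Y<460)&(Z>62)&(Z<140)
q=P[m]; print('drive pts',len(q))
for _ in range(6):
    c=q.mean(0); w=np.linalg.svd(q-c)[2][2]; w*=-np.sign(w[0]); e=(q-c)@w; q=q[abs(e)<2*e.std()+.3]
up=np.array([0,0,1])-w[2]*w; up/=np.linalg.norm(up); si=np.cross(up,w)
a=(q-c)@si; b=(q-c)@up; A=np.percentile(a,[.5,99.5]);B=np.percentile(b,[.5,99.5])
print('normal',w.round(3),'lean',np.arcsin(w[2]),'yaw',np.arctan2(-w[1],-w[0]),'rms',e.std(),'side',A,'up',B,len(q))
print('topcentre face',(c+si*A.mean()+up*B[1]).round(1))
for n in('w_rack','w_dock'):
    z=np.load(f'pics/{n}.npz');P=z['P'];X,Y,Z=P[...,0],P[...,1],P[...,2];S=cv2.cvtColor(z['p'],cv2.COLOR_RGB2HSV);H=S[...,0];S=S[...,1]
    m=(X>540)&(X<660)&(Y>60)&(Y<270)&(Z>104)&(Z<116)
    k,l,st,ce=cv2.connectedComponentsWithStats(m.astype(np.uint8))
    for i in range(1,k):
        if st[i,4]>15: q=P[l==i];print(n,'racktop',st[i],q.mean(0).round(1),cv2.minAreaRect(q[:,:2].astype(np.float32)))
    # free slot: blue tops, hist across
    m=(H>100)&(H<128)&(S>120)&(X>530)&(X<660)&(Y>195)&(Y<275)&(Z>0)
    th=.086; q=P[m]; v=-np.sin(th)*q[:,0]+np.cos(th)*q[:,1]; g=q[:,2]>41
    hh,ed=np.histogram(v[g],np.arange(130,230,2)); print(n,list(zip(ed.astype(int),hh)))
    lo=(q[:,2]<30)&(q[:,2]>3); print(np.histogram(v[lo],np.arange(130,230,4))[0])
z=np.load('pics/w_cage.npz');P=z['P'];hsv=cv2.cvtColor(z['p'],cv2.COLOR_RGB2HSV);H,S,V=[hsv[...,i] for i in range(3)];X,Y,Z=P[...,0],P[...,1],P[...,2]
m=(H>10)&(H<25)&(S>130)&(X>540)&(X<720)&(Y>-270)&(Y<60)&(Z>90)&(Z<150); g=P[m]
l=cv2.fitLine(g[:,:2].astype(np.float32),cv2.DIST_HUBER,0,.01,.01).ravel();print('brass',len(g),l,g.min(0),g.max(0))
m=(V<70)&(X>530)&(X<590)&(Y>-260)&(Y<-200)&(Z>118)&(Z<150); print('knob',m.sum(),P[m].mean(0),P[m].min(0),P[m].max(0))
m=(abs(Z-165)<4)&(X>580)&(X<720)&(Y>-300)&(Y<50); 
# front edge of the roof: smallest x per y bin
g=P[m]; f=[];bins=np.arange(-240,-40,8)
for b in bins:
    h=g[(g[:,1]>=b)&(g[:,1]<b+8)]
    if len(h)>3: k=h[np.argmin(h[:,0])]; f.append(k[:2])
f=np.array(f); print('front edge',np.polyfit(f[:,1],f[:,0],1), f[[0,-1]]); print(g.min(0),g.max(0))
print(cv2.minAreaRect(g[:,:2].astype(np.float32)))
E
```

```text
clock: 3.62
eef_pos: [420.3, 389.9, 288.3]
orientation: [3.14, -0.001, -0.179]
wrist_force: [-0.5, -0.7, -0.2]
finger_gap: 85.2
grip_force: 0.0
[420.30882496 390.03745799 288.45452361] [-0.001 -0.002 -0.007 -0.003 -0.001 -0.001 -0.003]
drive pts 2283
normal [-0.914  0.181  0.363] lean 0.3714148664996708 yaw -0.19512382986496435 rms 0.640059297378978 side [-34.1911279   33.75231962] up [-37.50383798  24.93892271] 1693
topcentre face [503.3 394.5 120.7]
w_rack racktop [325  12  16  79 770] [606.  108.7 109.2] ((605.1987915039062, 107.25874328613281), (69.58992004394531, 11.89217472076416), 6.1073503494262695)
w_rack racktop [282  17  18  78 728] [602.3 150.1 109.4] ((601.3921508789062, 148.59950256347656), (69.77677917480469, 11.808144569396973), 5.214256286621094)
w_rack racktop [239  22  20  77 740] [598.2 191.5 109.4] ((597.4364624023438, 190.55958557128906), (69.39652252197266, 11.823974609375), 4.732945919036865)
w_rack [(np.int64(130), np.int64(0)), (np.int64(132), np.int64(0)), (np.int64(134), np.int64(0)), (np.int64(136), np.int64(0)), (np.int64(138), np.int64(0)), (np.int64(14
[... 2950 characters left out ...]
))]
[  0   0   0   0  26  22  32  24  26  27  27 260  26  21  24  24  26  27
 362 195   0   0   0   0]
brass 1128 [ 1.6330005e-01 -9.8657644e-01  5.9951672e+02 -2.0406268e+02] [ 576.48817482 -255.25956135   91.69171253] [ 614.20208374 -130.5152181   133.87002195]
knob 222 [ 568.74034449 -232.23374639  136.4676758 ] [ 561.23215475 -239.48219364  132.54542914] [ 576.512355   -225.20537357  139.9348383 ]
front edge [-1.07826947e-01  5.85205590e+02] [[ 614.56673799 -232.67824818]
 [ 635.81670832  -47.61178802]]
[ 583.64764647 -272.52537868  161.01173915] [642.0456459  -46.96674196 168.72418252]
((630.0855712890625, -160.3802490234375), (59.078582763671875, 220.86398315429688), 9.300763130187988)
```

View pics/w_dock.png

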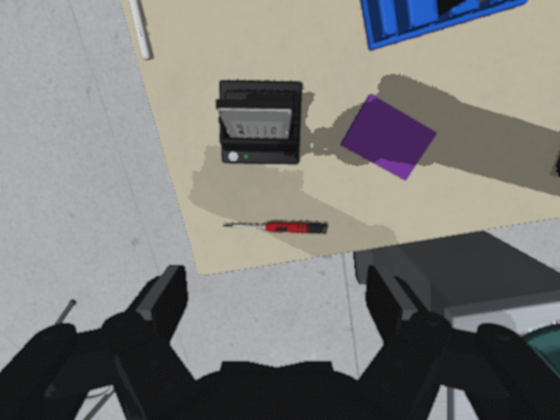

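The wrist view shows the drive in the dock at (258,120), the purple one at (390,140), and the free rack slot at the top right.

The lean fits 0.37 rad and the width 68 mm, both near the given values. Since the tool can only point down, I'll grip the drive across its 70 mm width, draw it along its lean, and let the slot turn it upright.

```bash
python3 -c "
from h import *
print(r.sense()['q'].round(2)); go(498.2,395.5,160,-.19);go(498.2,395.5,96,-.19)"
```

```text
[-0.59  0.38 -0.31  1.91  0.15  0.87 -2.73]
row [ 1.889 -0.484  3.213] turn 0.6 mm 150.3
row [ 1.888 -0.486  4.813] turn 0.6 mm 207.7
```

```bash
python3 -m creep '1 -.25 1.5 .6; 1.89 -.48 2.5 .6; 1.89 -.48 3.2 .6; 1.89 -.48 3.2 .6; 1.89 -.48 3.2 .6; 1.89 -.48 3.7 .6; 1.89 -.48 4.1 .6; 1.89 -.48 4.4 .6; 1.89 -.48 4.65 .6; 1.89 -.48 4.81 .6; 1.89 -.48 4.81 .6;1.89 -.48 4.81 .6' 85
python3 -c "
from h import *
s=r.sense();print(s['eef_pos'],s['wrist_force'])
p,d=cam('top');P=pts('top',d.astype(float));wrist('w_grip')
cv2.imwrite('pics/g.png',np.hstack([cv2.resize(p[190:265,90:190,::-1],(400,300),interpolation=3),cv2.resize(cv2.imread('pics/w_grip.png'),(400,300))]))"
```

```text
clock: 4.67
eef_pos: [496.9, 398.3, 96.4]
orientation: [-3.141, -0.0, -0.185]
wrist_force: [0.1, 0.6, -0.7]
finger_gap: 84.7
grip_force: 0.0
[496.85587529 398.32849036  96.44177941] [ 0.10938845  0.59232812 -0.72246766]
```

View pics/g.png

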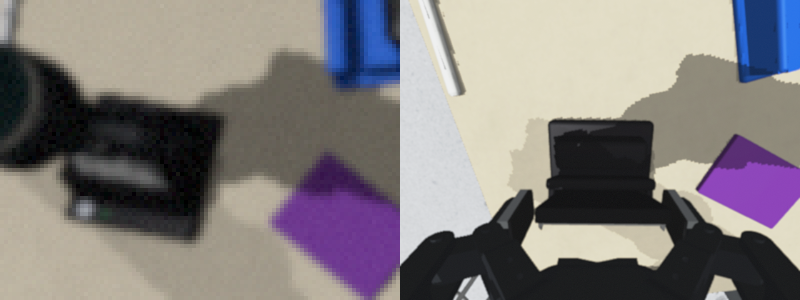

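The view shows the drive's dark back edge at (600,212) lying between the fingertips (525 and 675). I'll check the centring from depth before closing.

```bash
python3 - <<'E'
from h import *
z=np.load('pics/w_grip.npz');P=z['P'];T=z['T'];L=(P-T[:3,3])@T[:3,:3]
m=(P[...,2]>108)&(P[...,2]<128)&(abs(L[...,1])<60)&(abs(L[...,0])<45)&(z['d']>0)
g=L[m]; v,u=np.nonzero(m); print(len(g),u.min(),u.max(),v.min(),v.max()); 
for lo in(108,112,116,120):
    k=(P[...,2]>lo)&(P[...,2]<lo+4)&m
    if k.sum(): print(lo,k.sum(),np.percentile(L[k],[1,50,99],axis=0).round(1).tolist())
E
```

```text
8637 99 456 286 343
108 1129 [[-10.8, -55.7, -15.2], [10.4, 2.2, -13.3], [13.0, 55.4, -11.3]]
112 1232 [[-9.4, -55.8, -19.2], [10.5, 1.7, -17.4], [14.4, 55.0, -15.3]]
116 5123 [[-0.6, -47.2, -23.1], [10.5, 2.7, -21.4], [14.8, 46.4, -19.4]]
120 813 [[0.0, -49.1, -27.1], [8.1, -5.1, -25.0], [11.4, 48.9, -23.3]]
```

```bash
python3 - <<'E'
from h import *
z=np.load('pics/w_grip.npz');P=z['P'];T=z['T'];L=(P-T[:3,3])@T[:3,:3]
for v in(288,294,300,306,312):
    row=[(u,L[v,u].round(0).astype(int).tolist()) for u in range(170,400,8)]
    print(v,[ (u,*l) for u,l in row if (u<215 or u>320)])
E
```

```text
288 [(170, 10, -42, -10), (178, 4, -43, -1), (186, -2, -43, 9), (194, 13, -31, -15), (202, 14, -28, -16), (210, 13, -25, -16), (322, 12, 17, -13), (330, 12, 20, -13), (338, 12, 23, -13), (346, 13, 26, -14), (354, 11, 30, -12), (362, 11, 33, -12), (370, 11, 36, -12), (378, 6, 42, -4), (386, 10, 43, -11), (394, 10, 46, -11)]
294 [(170, 7, -43, -10), (178, 2, -43, -1), (186, -5, -43, 9), (194, 14, -30, -20), (202, 14, -27, -21), (210, 14, -24, -21), (322, 14, 16, -21), (330, 14, 19, -20), (338, 14, 22, -20), (346, 14, 25, -20), (354, 14, 28, -20), (362, 14, 31, -20), (370, 14, 34, -20), (378, 13, 37, -19), (386, 9, 42, -13), (394, 10, 44, -15)]
300 [(170, 5, -43, -11), (178, 0, -43, -3), (186, -8, -43, 8), (194, 12, -30, -21), (202, 12, -27, -21), (210, 11, -24, -20), (322, 11, 16, -20), (330, 12, 19, -22), (338, 12, 22, -21), (346, 12, 25, -21), (354, 12, 28, -21), (362, 11, 31, -20), (370, 12, 33, -21), (378, 11, 37, -20), (386, 7, 42, -13), (394, 11, 43, -19)]
306 [(170, 2, -43, -10), (178, -3, -43, -3), (186, -10, -43, 7), (194, 10, -30, -22), (202, 10, -27, -22), (210, 10, -24, -22), (322, 10, 16, -22), (330, 10, 19, -22), (338, 10, 22, -21), (346, 10, 25, -22), (354, 10, 28, -21), (362, 10, 30, -22), (370, 9, 34, -21), (378, 10, 36, -22), (386, 5, 42, -14), (394, 9, 43, -20)]
312 [(170, 0, -43, -12), (178, -6, -43, -3), (186, -78, -74, 97), (194, 8, -30, -23), (202, 8, -27, -22), (210, 8, -24, -23), (322, 8, 16, -23), (330, 8, 19, -23), (338, 8, 22, -22), (346, 7, 25, -22), (354, 8, 28, -22), (362, 7, 31, -22), (370, 8, 33, -23), (378, 8, 36, -22), (386, 2, 43, -14), (394, 8, 42, -22)]
```

Drive spans -32 to +38 mm in tool y, so shift by 2.7 mm, then close gently.

```bash
python3 -m creep '0 .065 0 0; 0 .065 0 0; 0 .065 0 0; 0 .065 0 0'; python3 -m creep '0 0 0 0;0 0 0 0;0 0 0 0;0 0 0 0;0 0 0 0;0 0 0 0;0 0 0 0;0 0 0 0;0 0 0 0;0 0 0 0' 62 35
```

```text
clock: 5.1
eef_pos: [496.4, 395.6, 96.2]
orientation: [-3.141, -0.0, -0.186]
wrist_force: [1.1, 0.2, 0.1]
finger_gap: 85.1
grip_force: 0.0
clock: 5.93
eef_pos: [496.5, 395.8, 96.2]
orientation: [-3.141, -0.0, -0.186]
wrist_force: [-0.1, 0.2, 4.5]
finger_gap: 69.1
grip_force: 40.1
```

```bash
python3 -m creep '.05 0 -.14 0; .1 0 -.28 0; .15 0 -.42 0; .2 0 -.56 0; .26 0 -.7 0; .31 0 -.84 0; .36 0 -.99 0; .43 0 -1.2 0; .51 0 -1.41 0; .51 0 -2 0; .51 0 -2.6 0; .51 0 -2.6 0'
python3 - <<'E'
from h import *
s=r.sense();T=np.eye(4);T[:3,:3]=Rt(s);T[:3,3]=s['eef_pos']
for n in('top','scene','wrist'):
    p,d=cam(n); cv2.imwrite(f'pics/h_{n}.png',p[:,:,::-1]); P=pts(n,d.astype(float),T if n=='wrist' else None); L=(P-T[:3,3])@T[:3,:3]
    m=(abs(L[...,1])<30)&(abs(L[...,0])<50)&(L[...,2]>-40)&(L[...,2]<90)&(d>0)
    q=L[m]; print(n,len(q))
    if len(q)<50: continue
    for _ in range(6):
        c=np.median(q,0); w=np.linalg.svd(q-q.mean(0))[2][2]; e=(q-q.mean(0))@w; q=q[abs(e)<2*e.std()+.3]
    print(len(q),q.mean(0).round(1),'normal',w.round(3),'lean',np.arctan(w[2]/w[0]),e.std().round(2),np.percentile(q,[1,99],axis=0).round(1).tolist())
E
```

```text
clock: 6.93
eef_pos: [519.2, 394.0, 205.4]
orientation: [-3.134, -0.006, -0.186]
wrist_force: [1.5, 1.1, -0.8]
finger_gap: 69.4
grip_force: 40.3
top 165
161 [-18.    1.   43.8] normal [-0.939 -0.01  -0.342] lean 0.3495495855360798 0.64 [[-26.3, -28.4, 9.3], [-4.6, 28.5, 67.5]]
scene 252
224 [-12.   -1.5  26.1] normal [-0.942 -0.007 -0.337] lean 0.3436466088659345 2.03 [[-29.5, -29.4, -24.6], [5.4, 29.1, 68.5]]
wrist 7979
6431 [ 6.7  0.1 -0.9] normal [0.949 0.011 0.314] lean 0.3192018169470491 1.52 [[-17.8, -29.4, -22.9], [15.0, 29.5, 68.8]]
```

Drive is held, lean 0.35 kept, bottom about 70 mm below the TCP. Next: over the free slot with the drive's top leaning away from the neighbours.

```bash
python3 -c "
from h import *
go(591.8,255,205,1.662)"
```

```text
row [ 2.482  3.007 -0.118] turn -105.9 mm 156.0
```

```bash
python3 -m creep '.5 .6 -.12 -7; 1 1.2 -.12 -14; 1.5 1.8 -.12 -21; 2 2.4 -.12 -28; 2.48 3 -.12 -35; 2.48 3 -.12 -42; 2.48 3 -.12 -49; 2.48 3 -.12 -56; 2.48 3 -.12 -63; 2.48 3 -.12 -70; 2.48 3 -.12 -77; 2.48 3 -.12 -84; 2.48 3 -.12 -91; 2.48 3 -.12 -98; 2.48 3 -.12 -106; 2.48 3 -.12 -106; 2.48 3 -.12 -106; 2.48 3 -.12 -106; 2.48 3 -.12 -106'
python3 - <<'E'
from h import *
s=r.sense();T=np.eye(4);T[:3,:3]=Rt(s);T[:3,3]=s['eef_pos'];print(s['q'].round(2),s['orientation'])
for n in('top','scene','wrist'):
    p,d=cam(n); cv2.imwrite(f'pics/i_{n}.png',p[:,:,::-1]); P=pts(n,d.astype(float),T if n=='wrist' else None); L=(P-T[:3,3])@T[:3,:3]
    H,S,V=cv2.split(cv2.cvtColor(p,cv2.COLOR_RGB2HSV)); 
    m=(H>100)&(H<128)&(S>120)&(P[...,0]>530)&(P[...,0]<660)&(P[...,1]>190)&(P[...,1]<285)&(P[...,2]>42)&(P[...,2]<50)
    th=.092;v=-np.sin(th)*P[...,0]+np.cos(th)*P[...,1]
    print(n,m.sum(),np.histogram(v[m],np.arange(136,210,2))[0])
E
```

```text
clock: 8.67
eef_pos: [591.5, 255.4, 204.3]
orientation: [-3.141, 0.0, 1.663]
wrist_force: [0.9, -0.2, -0.6]
finger_gap: 69.0
grip_force: 40.4
[ 0.03  0.66 -0.76  1.82  0.57  0.9  -0.91] [-3.14092798e+00  4.46231428e-04  1.66282193e+00]
top 0 [0 0 0 0 0 0 0 0 0 0 0 0 0 0 0 0 0 0 0 0 0 0 0 0 0 0 0 0 0 0 0 0 0 0 0 0]
scene 76 [0 0 1 3 2 1 3 1 2 1 3 3 3 3 3 1 2 1 0 0 1 3 1 4 5 7 5 8 3 3 1 2 0 0 0 0]
wrist 3662 [  0   3   2  64 102 154 153 152 158 151 148 152 152 154 164 161 173 218
  44   0   0   0   0   0  78 160 168 167 170 171 183 219  41   0   0   0]
```

Wrist view puts the slot centre 1.5 mm beyond the drive's bottom, as wanted. Lower the bottom edge into the mouth.

```bash
python3 -m creep '0 0 .5 0; 0 0 1 0; 0 0 1.5 0; 0 0 1.8 0; 0 0 1.9 0; 0 0 2 0; 0 0 2.1 0; 0 0 2.2 0; 0 0 2.28 0; 0 0 2.36 0; 0 0 2.42 0; 0 0 2.42 0'; python3 -c "
from h import *
wrist('w_in');p,d=cam('scene');q=cv2.imread('pics/w_in.png')
cv2.imwrite('pics/in.png',np.hstack([cv2.resize(q,(400,300)),cv2.resize(p[140:230,190:310,::-1],(400,300),interpolation=3)]))"
```

```text
clock: 9.82
eef_pos: [591.6, 255.4, 107.5]
orientation: [-3.141, 0.0, 1.664]
wrist_force: [-0.0, -0.1, -2.1]
finger_gap: 69.1
grip_force: 40.4
```

View pics/in.png

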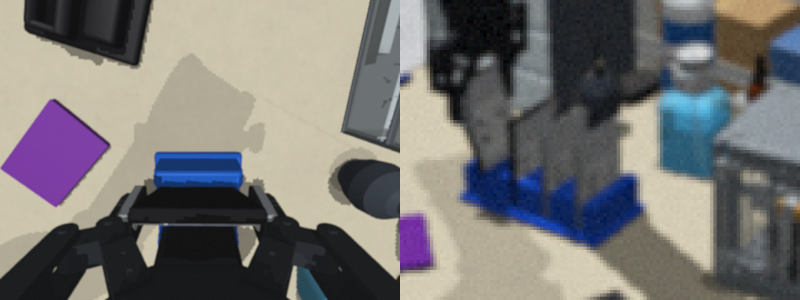

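Right: the drive leans with its foot in the leftmost slot at about (490,205), and nothing presses yet. Turn it upright against the slot wall, with a gentler grip.

```bash
python3 -m creep '-.06 0 0 0; -.12 0 0 0; -.18 0 0 0; -.24 0 .01 0; -.3 0 .02 0; -.36 0 .03 0; -.36 0 .03 0' 62 22; python3 -m creep '-.06 0 0 0; -.12 0 0 0; -.18 0 0 0;-.24 0 0 0; -.29 0 0 0; -.29 0 0 0' ; cat > lean.py <<'E'
from h import *
s=r.sense();T=np.eye(4);T[:3,:3]=Rt(s);T[:3,3]=s['eef_pos']
p,d,P=wrist('w_lean'); L=(P-T[:3,3])@T[:3,:3]
m=(abs(L[...,1])<32)&(L[...,0]>-25)&(L[...,0]<50)&(L[...,2]>-45)&(L[...,2]<60)&(d>0)
for z in range(-40,40,6):
    k=m&(L[...,2]>z)&(L[...,2]<=z+6)
    if k.sum()>30: print(z+3,k.sum(),np.percentile(L[k][:,0],[5,50,95]).round(1),'worldz',round(P[k][:,2].mean()))
E
python3 lean.py
```

```text
clock: 10.5
eef_pos: [593.2, 246.0, 108.4]
orientation: [3.138, -0.009, 1.666]
wrist_force: [-1.4, 4.9, 0.8]
finger_gap: 69.1
grip_force: 41.2
clock: 11.0
eef_pos: [594.7, 233.9, 108.4]
orientation: [3.138, -0.008, 1.666]
wrist_force: [-0.3, 4.9, 1.2]
finger_gap: 68.9
grip_force: 42.0
-37 56 [11.8 12.4 13. ] worldz 144
-25 4145 [ 5.   9.4 12.8] worldz 133
-19 1340 [11.6 12.2 12.8] worldz 128
-13 1164 [10.9 11.5 12.1] worldz 122
-7 980 [10.3 10.8 11.4] worldz 116
-1 859 [ 9.6 10.1 10.6] worldz 109
5 756 [ 9.   9.5 10. ] worldz 104
11 652 [8.3 8.8 9.3] worldz 98
17 601 [7.6 8.1 8.6] worldz 92
23 506 [6.9 7.4 7.9] worldz 86
29 483 [6.2 6.7 7.2] worldz 79
35 407 [5.5 6.  6.6] worldz 73
41 387 [4.9 5.3 5.8] worldz 67
```

Lean is down to 0.115 rad with about 5 N. Finish the turn, then descend.

```bash
python3 -m creep '-.06 0 0 0; -.12 0 0 0; -.18 0 0 0; -.22 0 0 0; -.2 0 0 0; -.18 0 0 0'; python3 lean.py
```

```text
clock: 11.55
eef_pos: [595.5, 225.3, 108.0]
orientation: [3.138, -0.005, 1.666]
wrist_force: [0.3, 3.7, 0.9]
finger_gap: 69.3
grip_force: 42.4
-37 62 [11.8 12.4 13.2] worldz 144
-25 4277 [ 3.9  8.5 11.5] worldz 133
-19 1614 [10.6 11.1 11.7] worldz 127
-13 1398 [10.5 11.1 11.7] worldz 121
-7 1205 [10.5 11.1 11.6] worldz 115
-1 1053 [10.5 11.  11.5] worldz 109
5 940 [10.5 11.  11.4] worldz 103
11 813 [10.4 10.9 11.4] worldz 97
17 728 [10.4 10.9 11.3] worldz 91
23 654 [10.4 10.8 11.3] worldz 85
29 575 [10.4 10.8 11.2] worldz 79
35 529 [10.3 10.7 11.2] worldz 73
41 469 [10.3 10.7 11.1] worldz 67
```

Upright now. Centre by 2 mm and lower to the floor.

```bash
python3 -m creep '.03 0 0 0; .05 0 .05 0; .05 0 .12 0; .05 0 .2 0; .05 0 .28 0; .05 0 .36 0; .05 0 .44 0; .05 0 .5 0; .05 0 .55 0; .05 0 .58 0; .05 0 .58 0'; python3 lean.py | head -4
```

```text
clock: 12.52
eef_pos: [594.2, 225.5, 84.4]
orientation: [3.142, -0.0, 1.665]
wrist_force: [-3.0, 4.7, 9.6]
finger_gap: 69.5
grip_force: 43.1
-37 58 [11.8 12.5 13. ] worldz 120
-25 4282 [ 4.   8.6 11.5] worldz 109
-19 1626 [10.6 11.2 11.7] worldz 104
-13 1356 [10.5 11.1 11.6] worldz 98
```

```bash
python3 -m creep '0 0 .03 0; 0 0 .06 0; 0 0 .06 0'; python3 - <<'E'
from h import *
p,d,P=wrist('w_dn');s=r.sense();L=(P-s['eef_pos'])@Rt(s)
m=(abs(L[...,1])<30)&(L[...,0]>3.5)&(L[...,0]<10)&(L[...,2]<-18)&(L[...,2]>-35)&(d>0);print('drive top',m.sum(),np.percentile(P[m][:,2],[10,50,90]))
v=-np.sin(.092)*P[...,0]+np.cos(.092)*P[...,1]
for c in(136.5,94.5,52.5):
    k=(abs(v-c)<3.5)&(P[...,0]>575)&(P[...,0]<620)&(P[...,2]>100)&(P[...,2]<120);print(c,k.sum(),np.median(P[k][:,2]) if k.sum() else '')
E
```

```text
clock: 12.82
eef_pos: [594.2, 225.8, 84.4]
orientation: [3.141, 0.001, 1.665]
wrist_force: [-5.8, 1.7, 22.9]
finger_gap: 69.2
grip_force: 44.5
drive top 2502 [108.98147211 109.6201006  110.27943791]
136.5 0 
94.5 0 
52.5 0
```

Floor contact: top at 109.6 mm and the force rises to 23 N. Ease off, release and rise.

```bash
python3 -m creep '0 0 -.06 0; 0 0 -.06 0'; python3 -m creep '0 0 0 0; 0 0 0 0; 0 0 0 0; 0 0 0 0; 0 0 0 0; 0 0 0 0; 0 0 -.2 0; 0 0 -.6 0; 0 0 -1.2 0; 0 0 -2 0; 0 0 -3 0; 0 0 -4 0; 0 0 -5 0; 0 0 -5.5 0; 0 0 -5.5 0; 0 0 -5.5 0' 85
python3 - <<'E'
from h import *
p,d,P=wrist('w_rel');th=.092
v=-np.sin(th)*P[...,0]+np.cos(th)*P[...,1];u=np.cos(th)*P[...,0]+np.sin(th)*P[...,1]
for z in range(36,116,8):
    k=(abs(v-178.5)<14)&(abs(u-612)<45)&(P[...,2]>z)&(P[...,2]<=z+8)&(d>0)
    if k.sum()>20:print(z+4,k.sum(),'v',np.percentile(v[k],[5,50,95]).round(1),'u',np.percentile(u[k],[1,99]).round(1), 'zmax',P[k][:,2].max().round(1))
go(570,-100,290,.164);go(568,-232,290,.164)
q=cv2.imread('pics/w_rel.png');p,d=cam('scene')
cv2.imwrite('pics/rel.png',np.hstack([cv2.resize(q,(400,300)),cv2.resize(p[140:230,190:310,::-1],(400,300),interpolation=3)]))
E
```

```text
clock: 13.03
eef_pos: [594.2, 225.4, 84.5]
orientation: [3.141, -0.001, 1.665]
wrist_force: [-3.1, 5.0, 9.2]
finger_gap: 69.5
grip_force: 43.2
clock: 14.37
eef_pos: [595.0, 225.2, 306.5]
orientation: [3.137, -0.001, 1.665]
wrist_force: [0.0, -0.5, 0.4]
finger_gap: 84.8
grip_force: 0.0
40 101 v [180.1 180.5 187.6] u [574.  652.7] zmax 44.0
48 427 v [180.4 188.  191.7] u [574.5 651.9] zmax 52.0
56 84 v [180.3 180.5 180.6] u [578.8 645.5] zmax 59.9
64 67 v [180.2 180.5 180.7] u [579.3 645.8] zmax 67.5
72 60 v [180.2 180.5 180.7] u [578.5 645.3] zmax 73.7
80 81 v [180.2 180.5 180.7] u [579.4 646.2] zmax 83.9
88 102 v [180.3 180.5 180.8] u [578.6 645.6] zmax 91.8
96 67 v [180.2 180.5 180.7] u [578.6 646.3] zmax 100.0
104 180 v [172.  180.5 180.7] u [578.9 645.5] zmax 108.0
112 484 v [173.5 176.9 180.2] u [578.2 646.8] zmax 111.6
row [-8.015 -1.365  0.365] turn 86.0 mm 325.5
row [-11.296  -1.725   0.366] turn 86.0 mm 457.3
```

View pics/rel.png

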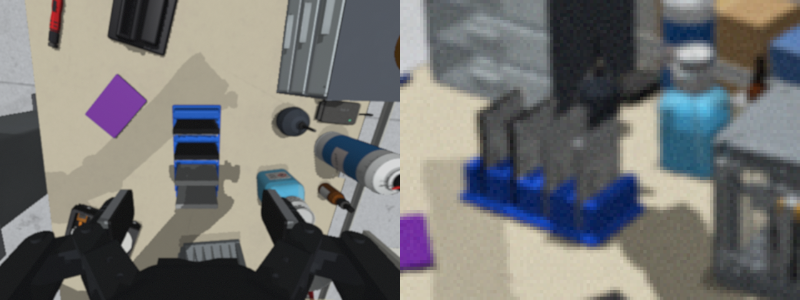

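All four drives stand in the rack, ours upright (faces v 173–180, top about 110 mm). Next, over to the cage for a close look at the knob.

```bash
python3 -c "
from h import *
go(535,-228,255,.164)"; 
```

```text
row [-11.107  -2.524   1.219] turn 86.0 mm 458.2
```

```bash
python3 -m creep '-.5 -.5 0 3; -2 -1.5 0 10; -5 -2.5 0 17; -11 -2.5 0 24; -11 -2.5 0 31; -11 -2.5 0 38; -11 -2.5 0 45; -11 -2.5 0 52; -11.1 -2.52 0 59; -11.1 -2.52 .3 66; -11.1 -2.52 .6 73; -11.1 -2.52 .9 80; -11.1 -2.52 1.2 86; -11.1 -2.52 1.2 86; -11.1 -2.52 1.2 86; -11.1 -2.52 1.2 86; -11.1 -2.52 1.2 86; -11.1 -2.52 1.2 86' 60
cat > knob.py <<'E'
from h import *
import sys
p,d,P=wrist(sys.argv[1]);s=r.sense();hsv=cv2.cvtColor(p,cv2.COLOR_RGB2HSV);H,S,V=cv2.split(hsv);X,Y,Z=P[...,0],P[...,1],P[...,2]
R0=Rt(s)
m=(V<75)&(X>470)&(X<600)&(Y>-270)&(Y<-170)&(Z>120)&(Z<158)&(d>0)
L=(P-s['eef_pos'])@R0; m&=~((abs(L[...,1])>22)&(L[...,2]<60)&(L[...,2]>-200)&False)
k,l,st,ce=cv2.connectedComponentsWithStats(m.astype(np.uint8))
for i in range(1,k):
    if st[i,4]>40:
        q=P[l==i]; A=np.c_[2*q,np.ones(len(q))]; c=np.linalg.lstsq(A,(q**2).sum(1),rcond=None)[0]; rad=np.sqrt(max(0,c[3]+c[:3]@c[:3]))
        print('dark',st[i],'mean',q.mean(0).round(1),'zmax',q[:,2].max().round(1),'sphere',c[:3].round(1),'r',rad.round(1),'xy mid',((q.min(0)+q.max(0))/2).round(1))
b=(H>10)&(H<25)&(S>130)&(X>480)&(X<720)&(Y>-290)&(Y<60)&(Z>90)&(Z<150)
g=P[b]; l=cv2.fitLine(g[:,:2].astype(np.float32),cv2.DIST_HUBER,0,.01,.01).ravel(); print('brass',len(g),l,'yaw',np.arctan(-l[0]/l[1]),g.min(0).round(),g.max(0).round())
print(s['eef_pos'],s['orientation'][2])
E
python3 knob.py w_knob
```

```text
clock: 15.97
eef_pos: [536.5, -225.8, 256.4]
orientation: [3.141, -0.001, 0.167]
wrist_force: [-0.1, -0.1, 0.1]
finger_gap: 60.1
grip_force: 0.0
dark [282 163  21  21 347] mean [ 570.4 -231.8  135.9] zmax 139.5 sphere [ 569.1 -232.2  130.3] r 8.3 xy mid [ 569.9 -232.2  134.4]
brass 1366 [ 1.6462900e-01 -9.8635554e-01  6.0043591e+02 -2.0525084e+02] yaw 0.16538186 [ 576. -257.  109.] [ 613. -133.  131.]
[ 536.42806656 -226.06134729  256.32972826] 0.1660065098644572
```

View pics/w_knob.png

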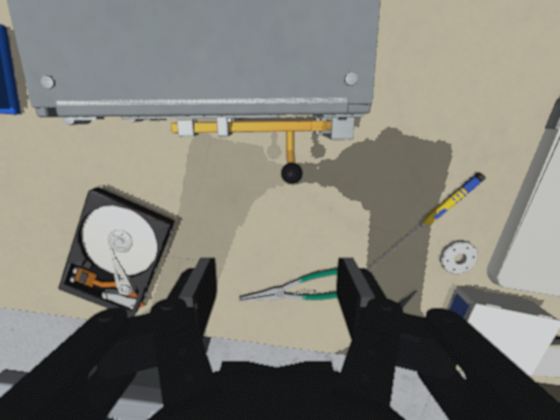

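The view shows the knob at (291,173), brass stem and bolt above it, keeper at (342,127). The sphere fit gives (569,-232,130), r 8.3 mm, as expected for an 18 mm ball at about 130 mm. Grip it from above with the jaws along the bolt.

```bash
python3 -c "
from h import *
go(569.4,-232.1,190,.165);go(569.4,-232.1,136.5,.165)"; 
```

```text
row [0.786 0.284 1.659] turn 0.1 mm 74.3
row [0.784 0.284 2.997] turn 0.1 mm 124.4
```

```bash
python3 -m creep '.4 .14 .5 0; .78 .28 1.2 0; .78 .28 1.7 0; .78 .28 1.9 0; .78 .28 2.2 0; .78 .28 2.5 0; .78 .28 2.75 0; .78 .28 2.9 0; .78 .28 3 0; .78 .28 3 0; .78 .28 3 0' 45; python3 -c "
from h import *
go(569.4,-232.1,136.5,.165)"; python3 -m creep '0 0 0 0;0 0 0 0;0 0 0 0;0 0 0 0;0 0 0 0;0 0 0 0;0 0 0 0;0 0 0 0' 12 30
```

```text
clock: 16.93
eef_pos: [568.6, -233.0, 135.8]
orientation: [3.141, -0.0, 0.163]
wrist_force: [0.6, -0.5, -0.8]
finger_gap: 45.0
grip_force: 0.0
row [ 0.023 -0.019 -0.019] turn -0.1 mm 1.4
clock: 17.6
eef_pos: [568.9, -232.8, 135.8]
orientation: [3.141, -0.001, 0.164]
wrist_force: [-0.1, 1.5, 2.6]
finger_gap: 15.8
grip_force: 29.3
```

```bash
python3 -m creep '0 0 -.04 0; 0 0 -.08 0; 0 0 -.12 0; 0 0 -.16 0; 0 0 -.2 0; 0 0 -.2 0;0 0 -.2 0'; python3 - <<'E'
from h import *
p,d,P=wrist('w_lift');s=r.sense();L=(P-s['eef_pos'])@Rt(s)
H,S,V=cv2.split(cv2.cvtColor(p,cv2.COLOR_RGB2HSV));X,Y,Z=P[...,0],P[...,1],P[...,2]
b=(H>10)&(H<25)&(S>130)&(X>560)&(Y<-120)&(Y>-290)&(Z>90)&(Z<160)&(d>0); q=P[b]
v=-np.sin(.165)*q[:,0]+np.cos(.165)*q[:,1]; u=np.cos(.165)*q[:,0]+np.sin(.165)*q[:,1]
print(len(q),v.min(),v.max(),u.min(),u.max())
for a in np.arange(v.min(),v.max(),10):
    k=(v>a)&(v<=a+10)&(u>555)
    if k.sum()>5: print(a.round(),k.sum(),'u',np.median(u[k]).round(1),'z95',np.percentile(q[k,2],95).round(1))
cv2.imwrite('pics/lift.png',cv2.resize(p[60:330,120:440,::-1],(640,540)))
E
```

```text
clock: 18.18
eef_pos: [568.4, -231.7, 143.4]
orientation: [-3.14, 0.0, 0.164]
wrist_force: [1.3, 5.4, -3.4]
finger_gap: 15.4
grip_force: 29.3
847 -352.54060582119547 -248.31690925299156 530.8306058661007 557.3070503934007
-353.0 37 u 556.8 z95 128.4
-343.0 42 u 556.7 z95 128.2
-333.0 46 u 556.6 z95 127.8
-323.0 38 u 556.2 z95 127.4
-313.0 22 u 556.1 z95 127.1
-303.0 21 u 556.1 z95 126.9
-293.0 11 u 556.1 z95 126.7
```

View pics/lift.png

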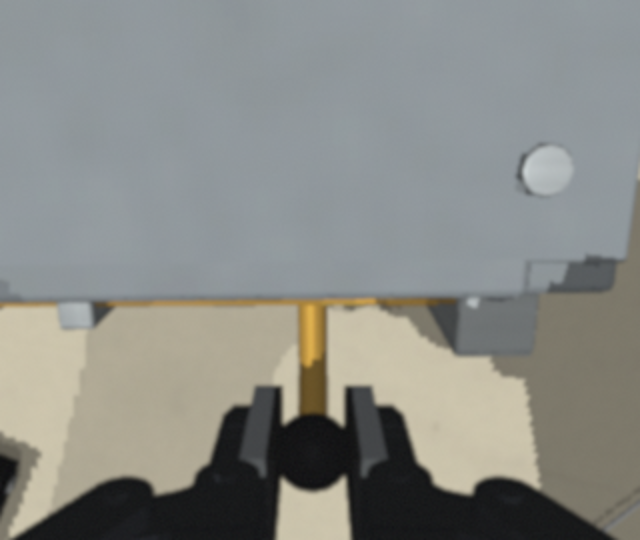

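The view shows the ball held between the pads at (312,452), stem running back to the bolt. I'll compare the bolt's slope with that before lifting.

```bash
cat > slope.py <<'E'
from h import *
import sys
for n in sys.argv[1:]:
    z=np.load(f'pics/{n}.npz');p,P,d=z['p'],z['P'],z['d']
    H,S,V=cv2.split(cv2.cvtColor(p,cv2.COLOR_RGB2HSV))
    v=-np.sin(.165)*P[...,0]+np.cos(.165)*P[...,1]; u=np.cos(.165)*P[...,0]+np.sin(.165)*P[...,1]; Z=P[...,2]
    b=(H>10)&(H<25)&(S>130)&(Z>90)&(Z<160)&(d>0)&(v<-200)&(v>-380)&(u>500)
    bb=b&(u>549)
    for a in range(-370,-230,15):
        k=bb&(v>a)&(v<=a+15)
        if k.sum()>5: print(n,a+7,k.sum(),'z95',np.percentile(Z[k],95).round(1),'u',np.median(u[k]).round(1))
    st=b&(u<548)&(u>533); print('stem',st.sum(),'v',np.median(v[st]).round(1),'ztop',np.percentile(Z[st],90).round(1))
    k=(V<75)&(abs(v+322-0)<45)&(u>508)&(u<536)&(Z>125)&(Z<165)&(d>0)
    T=z['T'];L=(P-T[:3,3])@T[:3,:3]; k&=abs(L[...,1])<7.5 if n!='w_knob' else True
    print('knob',k.sum(),'ztop',np.percentile(Z[k],98).round(1))
E
python3 slope.py w_knob w_lift
```

```text
w_knob -348 150 z95 120.4 u 560.0
w_knob -333 174 z95 121.1 u 560.0
w_knob -318 240 z95 121.9 u 558.5
w_knob -303 177 z95 122.5 u 559.3
w_knob -288 172 z95 123.5 u 559.3
w_knob -273 83 z95 124.2 u 559.3
w_knob -258 146 z95 125.2 u 558.6
w_knob -243 54 z95 125.3 u 558.6
w_knob -228 22 z95 125.8 u 558.9
stem 122 v -321.4 ztop 124.7
knob 347 ztop 138.6
w_lift -348 49 z95 128.4 u 556.8
w_lift -333 64 z95 127.9 u 556.6
w_lift -318 200 z95 127.2 u 553.1
w_lift -303 33 z95 126.9 u 556.1
w_lift -288 16 z95 126.7 u 556.1
stem 403 v -321.3 ztop 130.7
knob 1209 ztop 153.4
```

The bolt went from a slope of -0.05 to +0.03, so a tilt of about 0.085 rad, past the 0.065 needed. Add 1 mm and begin drawing.

```bash
python3 -m creep '0 0 -.025 0; 0 0 -.025 0; 0 -.04 -.025 0; 0 -.08 -.025 0; 0 -.12 -.025 0; 0 -.16 -.025 0; 0 -.2 -.025 0; 0 -.2 -.025 0'; python3 -c "
from h import *
wrist('w_d1')"; python3 slope.py w_d1
```

```text
clock: 18.9
eef_pos: [566.8, -225.5, 144.5]
orientation: [3.141, 0.001, 0.163]
wrist_force: [0.2, -0.4, -3.1]
finger_gap: 15.5
grip_force: 29.3
w_d1 -348 97 z95 129.9 u 556.9
w_d1 -333 134 z95 129.1 u 556.6
w_d1 -318 273 z95 128.5 u 555.1
w_d1 -303 120 z95 128.2 u 556.3
w_d1 -288 97 z95 127.5 u 556.0
w_d1 -273 48 z95 126.8 u 555.8
w_d1 -258 25 z95 126.4 u 555.7
w_d1 -243 20 z95 126.0 u 555.4
w_d1 -228 6 z95 125.9 u 555.4
stem 401 v -315.4 ztop 131.2
knob 1208 ztop 154.6
```

6 mm drawn with no resistance, past the 4 mm catch. Continue to about 33 mm.

```bash
python3 -m creep '0 -.07 0 0; 0 -.14 0 0; 0 -.21 0 0; 0 -.28 0 0; 0 -.35 0 0; 0 -.42 0 0; 0 -.49 0 0; 0 -.56 0 0; 0 -.62 0 0; 0 -.67 0 0; 0 -.67 0 0'; python3 -c "
from h import *
wrist('w_d2')"; python3 slope.py w_d2 | tail -4
```

```text
clock: 19.87
eef_pos: [562.4, -197.8, 144.3]
orientation: [-3.141, 0.001, 0.164]
wrist_force: [0.6, 0.8, -6.8]
finger_gap: 15.7
grip_force: 29.3
w_d2 -288 209 z95 127.4 u 553.1
w_d2 -273 28 z95 126.8 u 555.7
stem 392 v -287.3 ztop 130.6
knob 1195 ztop 153.5
```

Bolt drawn 34 mm, clear of the keeper (more than 24). Work out the swing about the hinge.

```bash
python3 - <<'E'
import numpy as np
gx,gy=-51.2,-124.
for i in range(1,19):
    t=.405*i/18; print(round((gx*np.cos(t)+gy*np.sin(t)-gx)/40,2), round(-(-gx*np.sin(t)+gy*np.cos(t)-gy)/40,2), round(np.degrees(t),1))
E
```

```text
-0.07 -0.03 1.3
-0.14 -0.06 2.6
-0.21 -0.09 3.9
-0.27 -0.13 5.2
-0.34 -0.16 6.4
-0.41 -0.2 7.7
-0.47 -0.24 9.0
-0.53 -0.28 10.3
-0.6 -0.32 11.6
-0.66 -0.36 12.9
-0.72 -0.41 14.2
-0.78 -0.45 15.5
-0.84 -0.5 16.8
-0.9 -0.55 18.0
-0.95 -0.6 19.3
-1.01 -0.65 20.6
-1.06 -0.7 21.9
-1.12 -0.76 23.2
```

```bash
python3 -m creep '-.03 -.01 .02 .6; -.07 -.03 .04 1.3; -.14 -.06 .04 2.6; -.21 -.09 .04 3.9; -.27 -.13 .04 5.2; -.34 -.16 .04 6.4; -.41 -.2 .04 7.7; -.41 -.2 .04 7.7' - 40; python3 -m creep '-.06 -.04 0 1.3; -.12 -.08 0 2.6; -.19 -.12 0 3.9; -.25 -.16 0 5.2; -.31 -.21 0 6.5; -.37 -.25 0 7.8; -.37 -.25 0 7.8' >/dev/null; python3 -c "
from h import *
s=r.sense();print(s['eef_pos'],s['orientation'],s['wrist_force'],s['finger_gap'])
e=s['eef_pos'][:2]-[592.6,-67.1];print(np.hypot(*e),np.arctan2(e[1],e[0]))"
```

```text
clock: 20.58
eef_pos: [544.7, -193.1, 143.0]
orientation: [3.142, 0.0, 0.028]
wrist_force: [0.8, 0.2, -3.5]
finger_gap: 14.9
grip_force: 39.1
[ 529.42085833 -183.31697319  142.86872601] [ 3.14158813e+00  9.77447161e-04 -1.08039227e-01] [ 1.77367451 -0.41561108 -3.71679725] 15.614708460959255
132.27996371049576 -2.068736512579663
```

```bash
python3 - <<'E'
from h import *
s=r.sense();h=np.array([592.6,-67.1]);e=s['eef_pos'][:2]-h
for t in(.045,.09,.135):
    c,n=np.cos(t),np.sin(t); g=h+np.array([[c,n],[-n,c]])@e; go(*g,s['eef_pos'][2],s['orientation'][2]-t)
E
```

```text
row [-0.136 -0.06   0.   ] turn 2.6 mm 6.0
row [-0.27  -0.125  0.   ] turn 5.2 mm 11.9
row [-0.4   -0.197  0.   ] turn 7.7 mm 17.8
```

```bash
python3 -m creep '-.07 -.03 0 1.3; -.14 -.06 0 2.6; -.2 -.09 0 3.9; -.27 -.13 0 5.2; -.34 -.16 0 6.5; -.4 -.2 0 7.7; -.4 -.2 0 7.7; -.4 -.2 0 7.7; -.4 -.2 0 7.7'; python3 - <<'E'
from h import *
s=r.sense();e=s['eef_pos'][:2]-[592.6,-67.1];print(np.hypot(*e),-1.798-np.arctan2(e[1],e[0]))
p,d,P=wrist('w_open'); T,D=cam('top'),cam('scene')
# gate top rail points: between roof plane front and knob, z 140..166, in front of cage
for n,Q,dd in(('wrist',P,d),('top',pts('top',T[1].astype(float)),T[1]),('scene',pts('scene',D[1].astype(float)),D[1])):
    u=np.cos(.165)*(Q[...,0]-592.6)+np.sin(.165)*(Q[...,1]+67.1); v=-np.sin(.165)*(Q[...,0]-592.6)+np.cos(.165)*(Q[...,1]+67.1)
    k=(u<-8)&(u>-110)&(v<-20)&(v>-185)&(Q[...,2]>20)&(Q[...,2]<162)&(dd>0)
    rr=np.hypot(u,v);k&=rr<180
    a=np.arctan2(-u,-v); f=k&(rr>140)&(a<.6); print(n,k.sum(),f.sum(),np.percentile(a[f],[5,25,50,75,95]).round(3) if f.sum() else '')
a=cv2.imread('pics/w_open.png');
cv2.imwrite('pics/open.png',np.hstack([cv2.resize(a,(400,300)),cv2.resize(T[0][130:220,250:370,::-1],(400,300),interpolation=3)]))
E
```

```text
clock: 21.92
eef_pos: [515.2, -174.0, 142.9]
orientation: [-3.142, 0.0, -0.241]
wrist_force: [-0.1, 0.3, -4.7]
finger_gap: 15.4
grip_force: 39.1
132.01327648247576 0.3997231153597105
wrist 28375 5381 [0.357 0.363 0.38  0.407 0.493]
top 274 0 
scene 758 319 [0.368 0.392 0.41  0.427 0.496]
```

View pics/open.png

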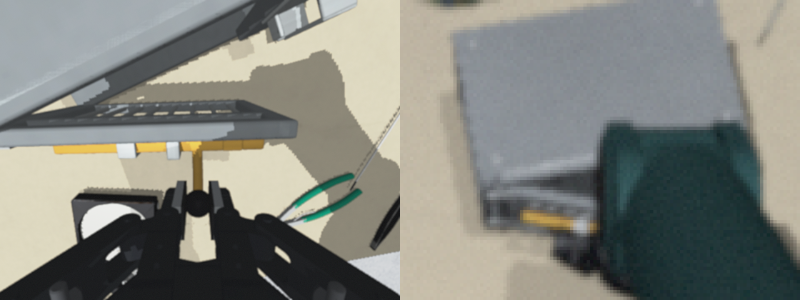

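The gate stands open with the knob held (wrist view: gate rail at (150,130), knob at (198,205)). One check of the gate angle from the bolt's line, and that the drive is still seated, then hand in.

```bash
python3 - <<'E'
from h import *
z=np.load('pics/w_open.npz');p,P=z['p'],z['P'];H,S,V=cv2.split(cv2.cvtColor(p,cv2.COLOR_RGB2HSV))
b=(H>10)&(H<25)&(S>130)&(P[...,2]>105)&(P[...,2]<135)&(P[...,0]>535)&(P[...,0]<620)&(P[...,1]<-60)&(P[...,1]>-240)
g=P[b]; l=cv2.fitLine(g[:,:2].astype(np.float32),cv2.DIST_HUBER,0,.01,.01).ravel(); yaw=np.arctan(-l[0]/l[1]); th=.165-yaw
print(len(g),'gate',th,'edge mm',2*174*np.sin(th/2))
s=np.load('pics/scene.npz');Q=pts('scene',s['d'].astype(float));k=(abs(Q[...,0]-594)<40)&(abs(Q[...,1]-232)<15)&(Q[...,2]>95)&(Q[...,2]<125);print('drive in rack',k.sum(),np.percentile(Q[k][:,2],95))
if .36<th<.44 and k.sum()>20: print(r.hand_in())
E
```

```text
3111 gate 0.37438345 edge mm 64.76294
drive in rack 80 111.79338036846632
the job is handed in; nothing more can be done
None
```

The drive stands upright and fully down in the rack's empty slot. The bolt was lifted and drawn 34 mm, clear of the keeper, and I handed in at about 22 s still holding the gate by its knob, ajar about 65–70 mm at its free edge; nothing else on the bench was touched.

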